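Undo the blade cap of an upturned blender jug

TASK

Swing the stand's keeper bar shut over the jug's handle until it clicks home, then unscrew the blade cap from the bottom of the upturned blender jug. Some of our caps have an ordinary thread and some a reverse one, and they look alike: try it one way, and if it comes up hard, turn it the other way. Lift the cap straight off and finish the program while still holding it, upright and steady, over the jug, a good 8 cm above where it sat; leave the jug in its stand with the keeper shut and do not disturb the other things.

Things in the scene. Friction and masses are not known exactly. Their poses are not given: they have to be found in the camera images.
- stand: Steel wash-up stand, fixed. Origin on the counter under the jug's axis, z up. Plate x -100 to 100, y -82 to 150, 12 mm thick; a round curb holds the jug's mouth. Two uprights (12 x 24 mm, tops 128 mm above the counter) at x = +45 and -45, y = 92 mm, with rubber cheeks either side of the jug's handle, so the jug cannot turn.
- keeper (a joint): Keeper bar: level steel bar 16 mm wide, underside 130 mm above the counter, on a vertical hinge. 0 rad = shut, pointing along the stand's -x over the jug's handle to its end stop on the -x upright. Grows as it swings open outwards (at pi/2 it points along the stand's +y). Starts at 1.0 to 1.6 rad, stays put. At 0.16 rad it meets a sprung ball; 3 N at the knob clicks it past; home below 0.06.
- keeper_hinge (a point): A point on the keeper bar's vertical hinge axis, above the stand's +x upright, 135 mm above the counter; axes as the stand's.
- keeper_knob (a point): Middle of the upright black round knob on the keeper bar's free end, 159 mm above the counter: 16 mm across, from 140 to 174 mm above the counter, 125 mm from the hinge axis. Its -x axis points from the hinge to the knob.
- jug: Blender jug of clear glass, 0.8 kg, loose, mouth down in the stand. Origin at the centre of its mouth, 12 mm above the counter; z up. 120 mm across at the mouth, tapering to 60 mm just under the cap (137 mm above the origin). Black handle on the +y side: 20 mm wide, outside 101 mm from the axis, top 114 mm above the origin.
- blade_cap_mid (a point): Centre of the blade cap, half-way up on its axis; z up. Round loose cap of black ribbed plastic on top of the upturned jug: 62 mm across (64 over facets), 36 mm tall, plus a steel drive dog 18 mm across and 9 mm tall on top; 0.14 kg. Its blades hang in the neck, up to 6 mm below its rim. Seated, this point is 158 mm above the jug's origin (170 mm above the counter).
- jug_neck (a point): Top of the jug's threaded neck, hidden in the cap, 160 mm above the jug's origin. Thread right-hand in some runs (off anticlockwise from above), left-hand in others; no mark tells. The wrong way the cap stops hard after 10 degrees; the right way it turns easily (under 0.3 N m), rising 4 mm per radian, and is free after 60 degrees (48 to 72 will do); 17 mm of lift then clears the neck.
- jam_jar: jam jar of amber glass with a dark lid, 66 mm across, 95 mm tall. A bystander; origin under its middle, on the counter.
- honey_jar: honey jar of amber glass with a dark lid, 62 mm across, 82 mm tall. A bystander; origin under its middle, on the counter.
- ramekin: white ceramic bowl, 90 mm across, 50 mm tall. A bystander; origin under its middle, on the counter.
- tumbler: glass tumbler, 70 mm across, 85 mm tall. A bystander; origin under its middle, on the counter.
- jug_lid: the jug's black plastic lid lying flat, 124 mm across, 38 mm tall. A bystander; origin under its middle, on the counter.
- brush: flat pastry brush with a wooden handle, lying. A bystander; origin under its middle, on the counter.
- egg_cup: white egg cup with a brown egg in it, 48 mm across, 80 mm tall. A bystander; origin under its middle, on the counter.
Not all that is in view belongs to the job. What is shaped like the part that bears blade_cap_mid but red or turquoise is not meant. Leave any orange look-alike of the jug alone.

How it is judged:
By the outcome, as a careful person would: the job done as asked, in the order asked, and still so for the second after the job is handed in, while the arm keeps its last pose, push and grip.
It also fails if it takes over 54 s, if anything falls off the work surface, if the arm or the gripper's body presses on something with over 40 N, if the wrist force passes 120 N, or if a joint passes its speed limit or range.

ROBOT

A 6-joint arm with a two-finger parallel gripper is mounted at the origin on the work surface. World frame = base frame: x ahead of the robot, y to its left, z up, the work surface at z = 0. Lengths are in mm, angles in rad, forces in N, time in s.
With the tool pointing down it reaches from about 375 to 750 mm from the base axis. Payload 9 kg.
Tool frame: the origin (TCP) lies between the finger pads; the fingertips stand 14 mm ahead of it and the grasp point (between the pads) lies 5 mm behind it (r.tcp_to_tips is the distance from the TCP to the fingertips, in mm); z points along the fingers, y is the line along which they close (so a half turn about z gives the same grasp; the last joint's range is limited). The gripper opens to 85 mm and grips with 20 to 120 N. Pads are 22 mm wide; open, the fingers measure 114 mm over their backs; the gripper's body (76 mm by 85 mm) begins 54 mm behind the grasp point. The pads swing forward as they close: fully open they stand 13 mm farther back than shut.
Start: joints at [-0.218, 0.104, 0.097, 1.564, 0, 1.353], TCP at [600.029, 0.003, 245.331] pointing down, gripper open.
Joint ranges: [-2.99, 2.99], [-0.84, 1.86], [-1.1, 1.16], [-1.84, 2.11], [-1.51, 1.56], [-3.14, 3.14]. Speed limits (rad/s): [2.22, 2.22, 2.57, 3.14, 3.14, 3.14].

INTERFACE

Orientations are given as [roll, pitch, yaw] about the fixed x, y, z axes, in that order (R = Rz(yaw) Ry(pitch) Rx(roll)).
In Python, from bench import r, imaging, ticket, boxes_of gives the robot as it stands.
- The arm moves only by the shell command python3 -m inch 'ROWS' [FORCE]. ROWS is JSON, a list that holds one entry, the list of rows, each a list of 7 numbers: the gripper's target within -1 to 1 (shut at 1, half-way at 0, fully open at -1), then the shift along the world's x, y, z in units of 30 cm (1.0 is 30 cm), then the turn, a rotation vector about the world's x, y, z in units of 30 degrees (1.0 is 30 degrees). A call has 1 to 20 rows; each row is the pose to reach, as a shift and turn from the pose commanded when the call began; what a row does not reach only later rows make up. A row lasts 1/12 s, in which the tool goes at most 41.7 mm and 7.16 degrees, less where a joint would pass 70% of its speed; a pose out of reach is approached as far as the arm can. A call with a number of a shift or a turn outside -1 to 1 is refused whole. A call with a gripper value outside its range is refused whole. The fingers move at their own pace and stop on an object; FORCE is the grip in N (left out, the last holds). Time passes only in rows, so rows that repeat a pose let the fingers close. It gives the time, the measured TCP pose, the force, the opening and the grip force at its end, in the units of the state.
- r.get_state(): the state, without advancing time (a new reading comes with each control period).
- imaging.capture(name): name is "scene" or "side" or "wrist"; returns the picture (384x512x3 uint8, red, green, blue); there is no depth.
- imaging.get_calibration(name): a dict with "K" (3x3 intrinsics, pixels), "dist_coeffs" ([k1, k2, p1, p2, k3] as OpenCV has them; the pictures are not rectified), "position" and "orientation" of the camera in the world. Camera axes: x right, y down, z forward; pixel columns grow to the right and rows downward; lengths in mm; the calibration is good to about 2 mm. A picture is of the moment at which its call begins: read the wrist's pose just before it. get_calibration takes no time and is no camera call; for the wrist camera it gives the pose at the moment of the call.
- ticket.hand_in(): hands the job in; it is judged then, once.
Trained networks look in the newest picture that a camera, given by its name, has taken for a name from the list of things; names that differ only in an ending like _2 or _b are one class to them, and where a whole thing is asked for, a point or a joint stands for the part that bears it (a point fixed in the world has none). Each returns a list of dicts, best first, with "conf" (0 to 1); they miss things now and then, are a little off and sometimes report something else, mostly with a low value. They report only what shows in the picture. A call takes as long as a camera call. They do not tell look-alikes from the thing itself.
- boxes_of(thing, camera): "centre" ([x, y, z] in mm, in the coordinates of the camera as it stood for that picture, good to about 4 mm: the middle of the surface that is visible of it).
The state is a dict: "t": time; "joint_positions": joint angles; "dq": joint speeds; "tau": joint torques, N m; "tcp_pos": TCP position; "ee_rot": TCP orientation; "ft_force": force on the tool from outside, world axes, zero at the start; "wrist_torque": the same for the moment, N m; "opening": finger opening in mm; "grasp_force": force on a finger pad.
Only numpy, scipy, OpenCV 4.12 (cv2) and the standard library are available. Lean on these libraries where they do the work, as an engineer would, in place of code of your own. Each camera call takes 0.05 s, during which the arm holds its last target. There are 200 camera calls.

## Working session

There is one attempt and no reset: what is moved stays moved. The work goes in short steps, Python scripts to look and compute and a shell command to move; the robot and the scene stay as the last step left them, time stands still between calls to the robot, and variables do not carry over. Pictures are saved under pics/ and viewed, at most 10 in all, crops included, and the job is handed in when it is done.

```bash
mkdir -p pics; cat > h.py <<'E'
import numpy as np, cv2
from scipy.spatial.transform import Rotation as R
from bench import r, imaging, ticket, boxes_of
def cal(n):
    c=imaging.get_calibration(n); o=np.array(c["orientation"],float)
    Rm=o if o.shape==(3,3) else R.from_euler('xyz',o).as_matrix()
    return np.array(c["K"],float),np.array(c["dist_coeffs"],float),np.array(c["position"],float),Rm
def proj(n,P,c=None):
    K,d,p,Rm=c or cal(n); q=(np.atleast_2d(P)-p)@Rm
    return cv2.projectPoints(q,np.zeros(3),np.zeros(3),K,d)[0].reshape(-1,2)
def ray(n,uv,z,c=None):
    K,d,p,Rm=c or cal(n); u=cv2.undistortPoints(np.array([[uv]],float),K,d).reshape(2)
    v=Rm@np.array([u[0],u[1],1.]); return p+v*(z-p[2])/v[2]
def snap(n,f): 
    im=imaging.capture(n); cv2.imwrite(f"pics/{f}.png",im[:,:,::-1]); return im
def find(t,n,c=None):
    K,d,p,Rm=c or cal(n)
    for b in boxes_of(t,n)[:4]:
        w=Rm@np.array(b["centre"])+p; print(n,t,round(b["conf"],2),w.round(0),proj(n,w,(K,d,p,Rm)).round(0)[0])
E
python3 - <<'E'
from h import *
print(r.get_state()); print(imaging.get_calibration("scene"))
a=snap("scene","s0"); b=snap("side","d0")
for n in("scene","side"):
    for t in ("blade_cap_mid","keeper_knob","keeper","jug","stand"): find(t,n)
cv2.imwrite("pics/both.png",cv2.resize(np.vstack([a,b]),(800,1200))[:,:,::-1])
E
```

```text
{'t': 0.0, 'joint_positions': array([-2.17717759e-01,  1.04707264e-01,  9.64545267e-02,  1.56389552e+00,
       -1.58567420e-05,  1.35310089e+00]), 'dq': array([ 0.00040387, -0.00122634,  0.00092993, -0.00017477,  0.0007564 ,
       -0.00137022]), 'tau': array([ 7.03431251e-04, -5.56934094e+01,  5.03644359e+01,  1.70058967e-02,
       -2.22691165e-04, -8.28643181e-07]), 'tcp_pos': array([5.99680482e+02, 6.48665886e-02, 2.44509536e+02]), 'ee_rot': array([-3.14026921e+00, -2.76507660e-04,  1.57077384e+00]), 'ft_force': array([-0.04819745,  0.76502453, -0.34959625]), 'wrist_torque': array([-0.01956576,  0.00456907, -0.03667332]), 'grasp_force': 0.0, 'opening': 85.57228562519903}
{'K': array([[422.59136947,   0.        , 258.54337394],
       [  0.        , 422.59136947, 194.30605279],
       [  0.        ,   0.        ,   1.        ]]), 'dist_coeffs': array([-0.14809021,  0.        ,  0.        ,  0.        ,  0.        ]), 'position': array([ 870.89580145, -674.02336723, 1234.64880843]), 'orientation': array([-2.53510468,  0.01074655,  0.47714011])}
scene blade_cap_mid 0.94 [ 732. -122.   33.] [305. 268.]
scene blade_cap_mid 0.86 [ 548. -314.   35.] [222. 294.]
scene blade_cap_mid 0.85 [ 537. -115.  185.] [249. 216.]
scene blade_cap_mid 0.57 [ 554. -138.   93.] [251. 240.]
scene keeper_knob 0.46 [582.  31. 139.] [283. 194.]
scene keeper 0.56 [580.  33. 137.] [283. 194.]
scene jug 0.87 [ 297. -479.   96.] [117. 296.]
scene jug 0.67 [ 558. -138.   91.] [252. 241.]
scene stand 0.6 [591. -76.   9.] [270. 242.]
scene stand 0.53 [575. 372.  57.] [320. 139.]
side blade_cap_mid 0.75 [525. -90. 187.] [265. 153.]
side blade_cap_mid 0.68 [720. -99.  38.] [211. 178.]
side keeper_knob 0.45 [582.  40. 140.] [240. 191.]
side keeper 0.48 [578.  33. 144.] [241. 188.]
side jug 0.91 [ 260. -432.   81.] [349. 123.]
side jug 0.87 [527. -73. 107.] [264. 175.]
side stand 0.58 [527. -11.  12.] [261. 208.]
```

```bash
python3 - <<'E'
import cv2,numpy as np
a=cv2.imread("pics/s0.png");b=cv2.imread("pics/d0.png")
A=cv2.resize(a[120:345,80:380],(800,600),interpolation=3)
B=cv2.resize(b[90:277,150:400],(800,600),interpolation=3)
cv2.imwrite("pics/A.png",A);cv2.imwrite("pics/B.png",B)
E
```

```text
(no output)
```

View pics/A.png

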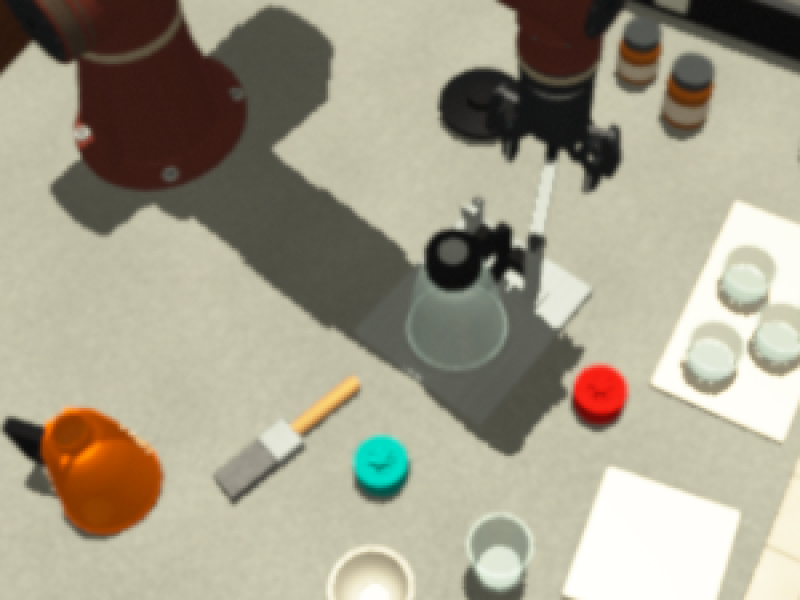

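View pics/B.png

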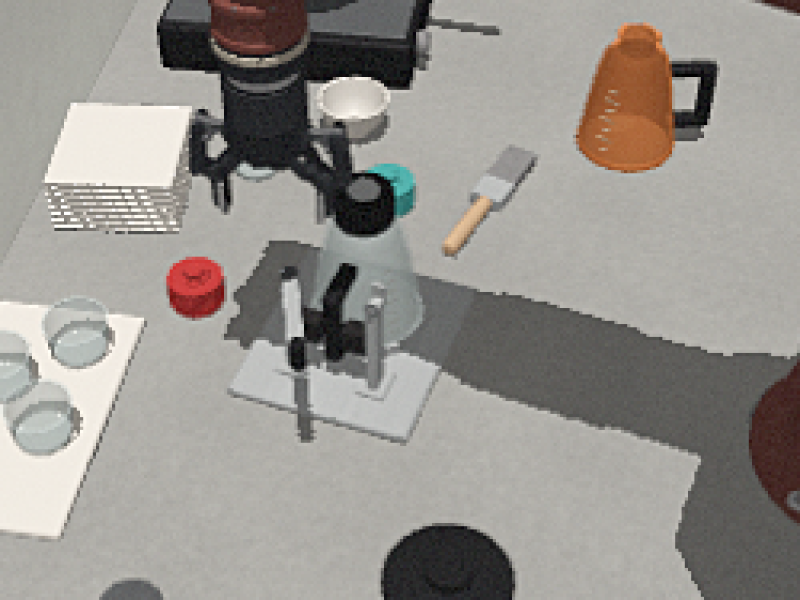

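The clear jug with the black cap (scene pixel ~249,216; side ~265,153) is the one meant. The red cap (305,268) and turquoise cap (222,294) are look-alikes, and so is the orange jug (117,296). I'll fit the stand pose from its plate corners and check it in an enlarged crop.

```bash
python3 - <<'E'
from h import *
s=lambda u,v:(150+u*.3125,90+v*187/600)
for uv in [(230,390),(407,440),(440,368)]: print("side plate",ray("side",s(*uv),12).round(0))
sc=lambda u,v:(80+u*.375,120+v*.375)
for uv in [(592,292),(480,427),(357,330)]: print("scene plate",ray("scene",sc(*uv),12).round(0))
print("cap top",ray("scene",sc(454,250),197).round(0),ray("side",s(367,188),197).round(0))
print("knob cand B near",ray("side",s(297,352),157).round(0),"B far",ray("side",s(290,272),157).round(0))
print("knob cand A",ray("scene",sc(537,242),157).round(0),ray("scene",sc(551,165),157).round(0))
a=cv2.imread("pics/s0.png");b=cv2.imread("pics/d0.png")
A=cv2.resize(a[165:265,205:305],(600,600),interpolation=3)[:, :400+0]
A=cv2.resize(a[165:265,215:305],(400,444),interpolation=3);B=cv2.resize(b[140:240,210:300],(400,444),interpolation=3)
cv2.imwrite("pics/C.png",np.hstack([A,B]))
E
```

```text
side plate [653.  24.  12.]
side plate [461.  61.  12.]
side plate [442. -41.  12.]
scene plate [664.  12.  12.]
scene plate [ 623. -212.   12.]
scene plate [ 430. -168.   12.]
cap top [ 540. -111.  197.] [ 527. -101.  197.]
knob cand B near [560.  92. 157.] B far [589. -11. 157.]
knob cand A [607. -38. 157.] [575.  68. 157.]
```

View pics/C.png

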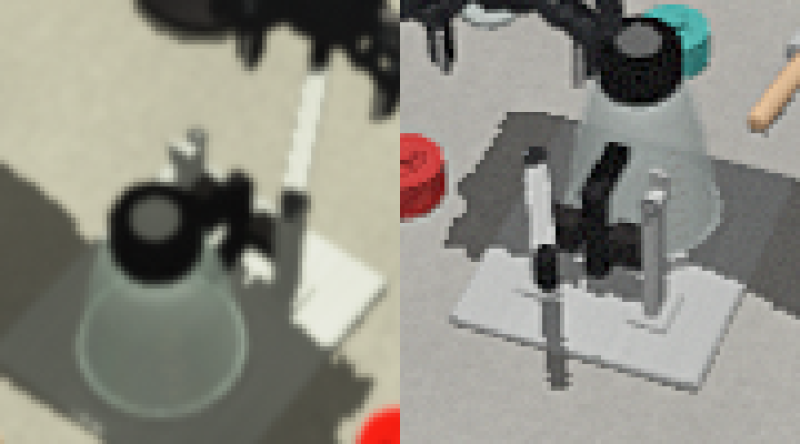

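The black-capped clear jug sits in the stand, matching the description. The hinge cap is at C-left (292,200) / C-right (535,155). The knob at the bar's free end is at C-right (545,265), which puts the keeper at about 1.14 rad. Next I'll check from the wrist camera.

```bash
python3 - <<'E'
from h import *
c=cal("wrist"); print(c[2].round(1),c[3].round(2).tolist(), cal("side")[2].round(0))
a=snap("wrist","w0")
for t in ("blade_cap_mid","keeper_knob","keeper_hinge","jug","stand"): find(t,"wrist",c)
xa=np.array([.983,-.184,0]);ya=np.array([.184,.983,0]);o=np.array([533,-107,0])
for q in [(0,0,197),(45,92,135),(45-125*np.cos(1.14),92+125*np.sin(1.14),159),(100,150,12),(-45,92,128)]:
    P=o+q[0]*xa+q[1]*ya+[0,0,q[2]]; print(P.round(0),proj("wrist",P,c).round(0))
cv2.imwrite("pics/w0b.png",cv2.resize(a,(800,600))[:,:,::-1])
E
```

```text
[598.9  83.7 374.5] [[1.0, -0.0, 0.0], [-0.0, -0.95, -0.33], [0.0, 0.33, -0.95]] [ 329.  972. 1122.]
wrist blade_cap_mid 0.96 [541. -92. 185.] [191. 325.]
wrist blade_cap_mid 0.68 [ 548. -278.   18.] [231. 341.]
wrist blade_cap_mid 0.62 [576.  49. 144.] [234. 137.]
wrist blade_cap_mid 0.6 [722. -97.  39.] [362. 241.]
wrist keeper_knob 0.64 [579.  42. 140.] [239. 145.]
wrist keeper_hinge 0.8 [572.  -2.  12.] [242. 162.]
wrist jug 0.76 [557. -67. 117.] [221. 253.]
wrist jug 0.19 [573.  -6.  13.] [243. 166.]
wrist stand 0.75 [574.  -5.  18.] [244. 166.]
wrist stand 0.43 [582.  45. 139.] [242. 141.]
[ 533. -107.  197.] [[179. 352.]]
[594. -25. 135.] [[259. 221.]]
[564.  96. 159.] [[211.  69.]]
[659.  22.  12.] [[313. 143.]]
[506.  -8. 128.] [[158. 200.]]
```

View pics/w0b.png

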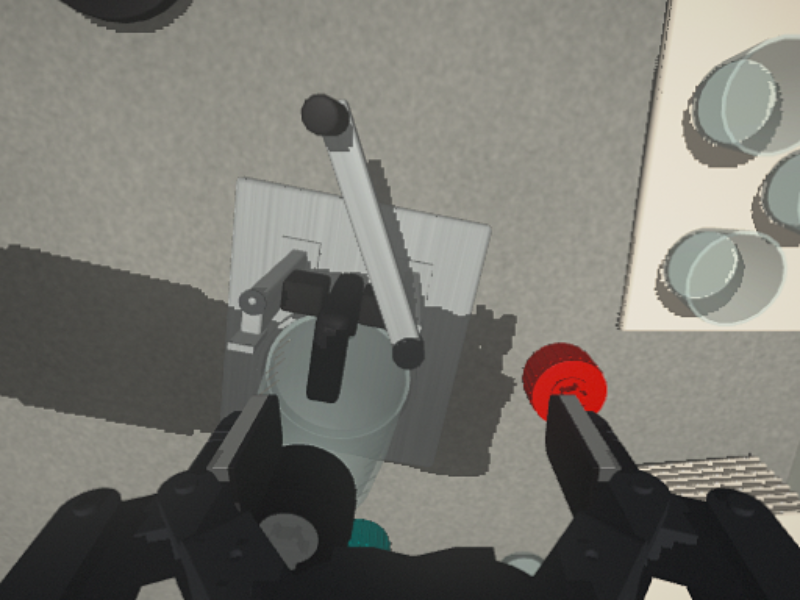

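The wrist view shows the knob top at (320,115), hinge at (408,352), drive dog at (288,540), plate corners at (238,179) and (490,226), and the -x upright top at (252,300), in the 800x600 picture. All agree with the model to within a few pixels.

```bash
python3 - <<'E'
from h import *
f=lambda u,v,z: ray("wrist",(u*.64,v*.64),z).round(1)
k=f(325,114,174);h=f(408,350,140);d=f(288,538,197);c1=f(238,179,12);c2=f(490,226,12)
print("knob",k,"hinge",h,"dog",d,c1,c2,"upr",f(251,301,128))
e=c2-c1;print("len",np.linalg.norm(e),"yaw",np.arctan2(e[1],e[0]),"knob-hinge",np.linalg.norm((k-h)[:2]))
yaw=np.arctan2(e[1],e[0]);print("angle",np.pi-(np.arctan2(*(k-h)[1::-1])-yaw))
M=R.from_euler('z',yaw).as_matrix(); print("hinge rel dog (stand)",M.T@(h-d), "mid corners rel",M.T@((c1+c2)/2-d))
E
```

```text
knob [564.2  93.3 174. ] hinge [596.5 -25.8 140. ] dog [538.1 -99.8 197. ] [467.8  55.7  12. ] [659.3  20.   12. ] upr [509.   -1.4 128. ]
len 194.79922997794415 yaw -0.1843073020158907 knob-hinge 123.40218798708553
angle 1.1216584387787285
hinge rel dog (stand) [ 43.84924931  83.44940584 -57.        ] mid corners rel [  -0.20754702  139.98279153 -185.        ]
```

```bash
python3 -m inch '[[[0.2,-0.03,0.08,0,0,0,0.12],[0.2,-0.06,0.16,0,0,0,0.25],[0.2,-0.09,0.24,0,0,0,0.38],[0.2,-0.12,0.313,0,0,0,0.5],[0.2,-0.12,0.313,0,0,0,0.5],[0.2,-0.12,0.313,0,0,0,0.5],[0.2,-0.12,0.313,0,0,0,0.5],[0.2,-0.12,0.313,0,0,0,0.5]]]'; python3 - <<'E'
from h import *
s=r.get_state();c=cal("wrist");print(s["tcp_pos"],s["ee_rot"],s["opening"],r.tcp_to_tips,s["joint_positions"].round(2))
a=snap("wrist","w1"); find("keeper_knob","wrist",c); find("keeper_hinge","wrist",c)
print(proj("wrist",[[564,94,174],[596,-26,140]],c), c[2])
cv2.imwrite("pics/w1b.png",cv2.resize(a,(800,600))[:,:,::-1])
E
```

```text
t: 1.57
tcp_pos: [564.3, 93.2, 245.3]
ee_rot: [3.142, 0.0, 1.831]
ft_force: [0.3, 0.3, 0.5]
opening: 33.7
grasp_force: 0.0
[564.32672996  93.15486906 245.25078351] [3.14153432e+00 1.70197325e-04 1.83105101e+00] 33.67503138076749 14.0 [-0.06  0.02  0.01  1.56 -0.    1.25]
wrist keeper_knob 0.77 [583.  38. 139.] [269. 257.]
wrist keeper_knob 0.33 [548.  -4.  16.] [234. 228.]
wrist keeper_hinge 0.72 [543.  -2.  12.] [231. 225.]
[[265.54697041 210.60766999]
 [265.31850252 315.90632383]] [541.46238976 174.05743442 374.37354583]
```

View pics/w1b.png

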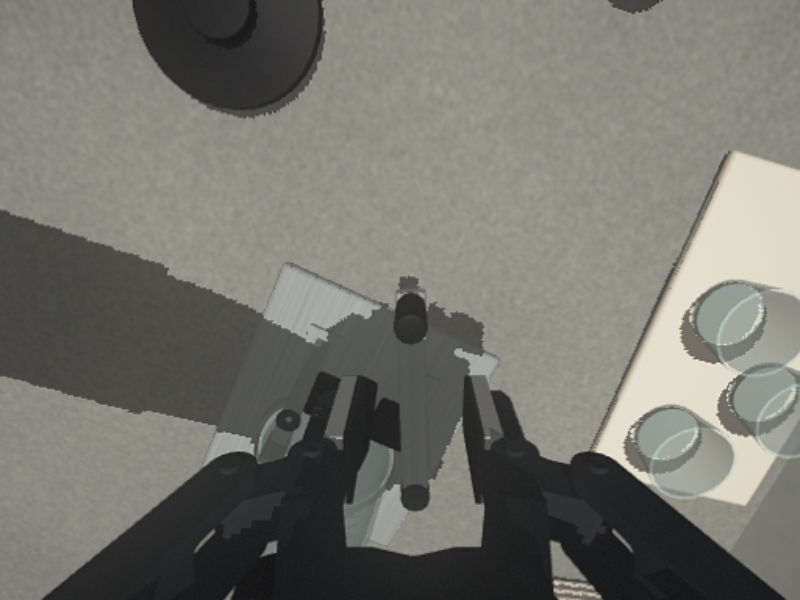

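The knob top at (410,328) and the bar line up between the fingers, 3 px off prediction. I'll descend and print the arc offsets.

```bash
python3 -m inch '[[[0.2,0,0,-0.08,0,0,0],[0.2,0,0,-0.16,0,0,0],[0.2,0,0,-0.24,0,0,0],[0.2,0,0,-0.283,0,0,0],[0.2,0,0,-0.283,0,0,0],[0.2,0,0,-0.283,0,0,0]]]'; python3 - <<'E'
import numpy as np
h=np.array([596.3,-25.8])
for t in [1.12,1.04,.96,.88,.8,.72,.64,.56,.48,.4,.32,.26,.2,.15,.1,.06,.02,-.02,-.06,-.1,-.14]:
    f=np.pi-.184-t; P=h+125*np.array([np.cos(f),np.sin(f)]); print(t,((P-[564,94])/300).round(3),round((1.12-t)/.5236,3))
E
```

```text
t: 2.22
tcp_pos: [563.8, 93.7, 160.5]
ee_rot: [-3.141, -0.0, 1.832]
ft_force: [0.5, 0.8, 0.3]
opening: 34.2
grasp_force: 0.0
1.12 [-0.002  0.003] 0.0
1.04 [-0.034 -0.007] 0.153
0.96 [-0.065 -0.02 ] 0.306
0.88 [-0.095 -0.035] 0.458
0.8 [-0.123 -0.052] 0.611
0.72 [-0.15  -0.072] 0.764
0.64 [-0.175 -0.094] 0.917
0.56 [-0.199 -0.117] 1.07
0.48 [-0.22  -0.143] 1.222
0.4 [-0.24 -0.17] 1.375
0.32 [-0.257 -0.198] 1.528
0.26 [-0.269 -0.22 ] 1.642
0.2 [-0.279 -0.243] 1.757
0.15 [-0.286 -0.263] 1.853
0.1 [-0.292 -0.283] 1.948
0.06 [-0.297 -0.299] 2.024
0.02 [-0.3   -0.315] 2.101
-0.02 [-0.303 -0.331] 2.177
-0.06 [-0.306 -0.348] 2.254
-0.1 [-0.308 -0.364] 2.33
-0.14 [-0.309 -0.381] 2.406
```

```bash
python3 -m inch '[[[0.2,-0.018,-0.003,0,0,0,0.08],[0.2,-0.034,-0.007,0,0,0,0.153],[0.2,-0.05,-0.013,0,0,0,0.23],[0.2,-0.065,-0.02,0,0,0,0.306],[0.2,-0.08,-0.027,0,0,0,0.38],[0.2,-0.095,-0.035,0,0,0,0.458],[0.2,-0.109,-0.043,0,0,0,0.535],[0.2,-0.123,-0.052,0,0,0,0.611],[0.2,-0.137,-0.062,0,0,0,0.69],[0.2,-0.15,-0.072,0,0,0,0.764],[0.2,-0.163,-0.083,0,0,0,0.84],[0.2,-0.175,-0.094,0,0,0,0.917]]]'
python3 - <<'E'
import numpy as np
h=np.array([596.3,-25.8])
for t in [.6,.56,.52,.48,.44,.4,.36,.32,.28,.24,.2,.17]:
    f=np.pi-.184-t; P=h+125*np.array([np.cos(f),np.sin(f)]); print(t,((P-[564,94])/300-[-.175,-.094]).round(3),round((.64-t)/.5236,3))
from h import *
c=cal("wrist");snap("wrist","w2");find("keeper_knob","wrist",c)
E
```

```text
t: 3.22
tcp_pos: [512.5, 65.4, 162.8]
ee_rot: [3.139, 0.002, 2.315]
ft_force: [-0.7, -0.2, 0.5]
opening: 33.7
grasp_force: 0.1
0.6 [-0.012 -0.011] 0.076
0.56 [-0.024 -0.023] 0.153
0.52 [-0.035 -0.036] 0.229
0.48 [-0.045 -0.049] 0.306
0.44 [-0.055 -0.062] 0.382
0.4 [-0.065 -0.076] 0.458
0.36 [-0.074 -0.09 ] 0.535
0.32 [-0.082 -0.104] 0.611
0.28 [-0.09  -0.119] 0.688
0.24 [-0.097 -0.134] 0.764
0.2 [-0.104 -0.149] 0.84
0.17 [-0.108 -0.161] 0.898
wrist keeper_knob 0.55 [524.  61. 140.] [276. 263.]
```

```bash
python3 -m inch '[[[0.2,-0.012,-0.011,0,0,0,0.076],[0.2,-0.024,-0.023,0,0,0,0.153],[0.2,-0.035,-0.036,0,0,0,0.229],[0.2,-0.045,-0.049,0,0,0,0.306],[0.2,-0.055,-0.062,0,0,0,0.382],[0.2,-0.065,-0.076,0,0,0,0.458],[0.2,-0.074,-0.09,0,0,0,0.535],[0.2,-0.082,-0.104,0,0,0,0.611],[0.2,-0.09,-0.119,0,0,0,0.688],[0.2,-0.097,-0.134,0,0,0,0.764],[0.2,-0.104,-0.149,0,0,0,0.84],[0.2,-0.104,-0.149,0,0,0,0.84]]]'
python3 - <<'E'
import numpy as np
h=np.array([596.3,-25.8])
for t in [.17,.14,.11,.08,.05,.02,-.01,-.04,-.07,-.1,-.13]:
    f=np.pi-.184-t; P=h+125*np.array([np.cos(f),np.sin(f)]); print(t,((P-[564,94])/300-[-.279,-.243]).round(3),round((.2-t)/.5236,3))
from h import *
c=cal("wrist");a=snap("wrist","w3")
cv2.imwrite("pics/w3b.png",cv2.resize(a,(800,600))[:,:,::-1])
E
```

```text
t: 4.32
tcp_pos: [481.0, 20.4, 161.8]
ee_rot: [3.141, 0.002, 2.752]
ft_force: [0.2, 1.1, 0.2]
opening: 34.3
grasp_force: 0.0
0.17 [-0.004 -0.012] 0.057
0.14 [-0.008 -0.024] 0.115
0.11 [-0.012 -0.036] 0.172
0.08 [-0.016 -0.048] 0.229
0.05 [-0.019 -0.06 ] 0.286
0.02 [-0.021 -0.072] 0.344
-0.01 [-0.024 -0.084] 0.401
-0.04 [-0.026 -0.097] 0.458
-0.07 [-0.027 -0.109] 0.516
-0.1 [-0.029 -0.121] 0.573
-0.13 [-0.029 -0.134] 0.63
```

View pics/w3b.png

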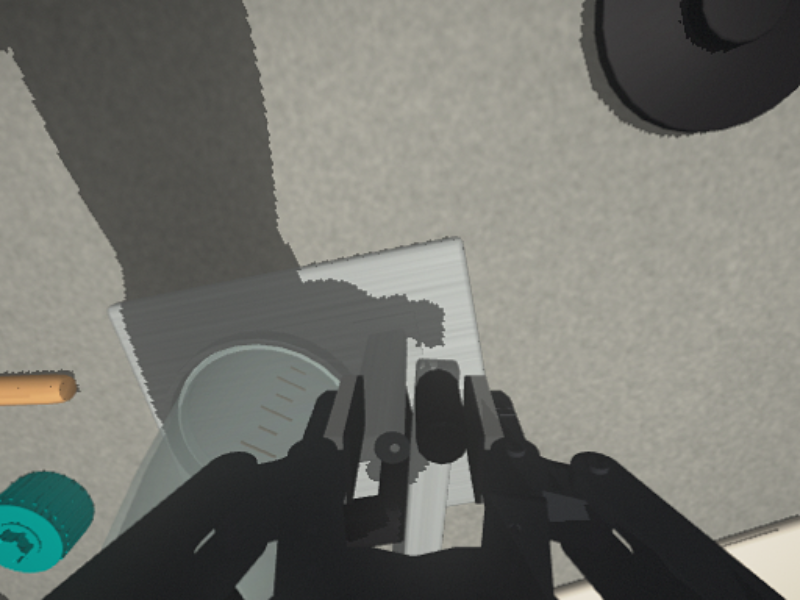

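The knob (438,420) rides against the outer finger, with the -x upright (385,440) just beyond it. I'll push through the click.

```bash
python3 -m inch '[[[0.2,-0.004,-0.012,0,0,0,0.057],[0.2,-0.008,-0.024,0,0,0,0.115],[0.2,-0.012,-0.036,0,0,0,0.172],[0.2,-0.016,-0.048,0,0,0,0.229],[0.2,-0.019,-0.06,0,0,0,0.286],[0.2,-0.021,-0.072,0,0,0,0.344],[0.2,-0.023,-0.08,0,0,0,0.38],[0.2,-0.024,-0.084,0,0,0,0.401],[0.2,-0.025,-0.09,0,0,0,0.43],[0.2,-0.025,-0.09,0,0,0,0.43],[0.2,-0.025,-0.09,0,0,0,0.43]]]'
```

```text
t: 5.28
tcp_pos: [472.9, -6.0, 160.5]
ee_rot: [-3.142, 0.0, 2.977]
ft_force: [0.8, -0.1, 0.1]
opening: 34.1
grasp_force: 0.0
```

```bash
python3 -m inch '[[[0.2,-0.001,-0.006,0,0,0,0.02],[0.2,-0.002,-0.011,0,0,0,0.05],[0.2,-0.002,-0.015,0,0,0,0.07],[0.2,-0.002,-0.019,0,0,0,0.085],[0.2,-0.002,-0.019,0,0,0,0.085]]]'
```

```text
t: 5.7
tcp_pos: [472.2, -11.3, 160.4]
ee_rot: [3.14, -0.0, 3.023]
ft_force: [0.5, 3.6, 0.3]
opening: 34.3
grasp_force: 1.9
```

```bash
python3 -m inch '[[[0.2,0,-0.005,0,0,0,0],[0.2,0,-0.01,0,0,0,0],[0.2,0,-0.01,0,0,0,0],[0.2,0,-0.01,0,0,0,0]]]'; python3 - <<'E'
from h import *
c=cal("wrist");a=snap("wrist","w4");print(r.get_state()["ft_force"])
K=[[596.3-125*np.cos(.184+0)*1,-25.8+125*np.sin(.184),174]]
print(K,proj("wrist",K,c)*1.5625)
find("keeper_knob","wrist",c)
cv2.imwrite("pics/w4b.png",cv2.resize(a,(800,600))[:,:,::-1])
E
```

```text
t: 6.03
tcp_pos: [472.1, -11.8, 160.2]
ee_rot: [3.135, -0.0, 3.024]
ft_force: [1.5, 18.3, 1.3]
opening: 33.7
grasp_force: 9.2
[ 1.88830048 18.78398676  1.29601711]
[[np.float64(473.4100367918728), np.float64(-2.9295618165031776), 174]] [[447.12128367 447.60396319]]
wrist keeper_knob 0.79 [479. -13. 140.] [266. 259.]
```

View pics/w4b.png

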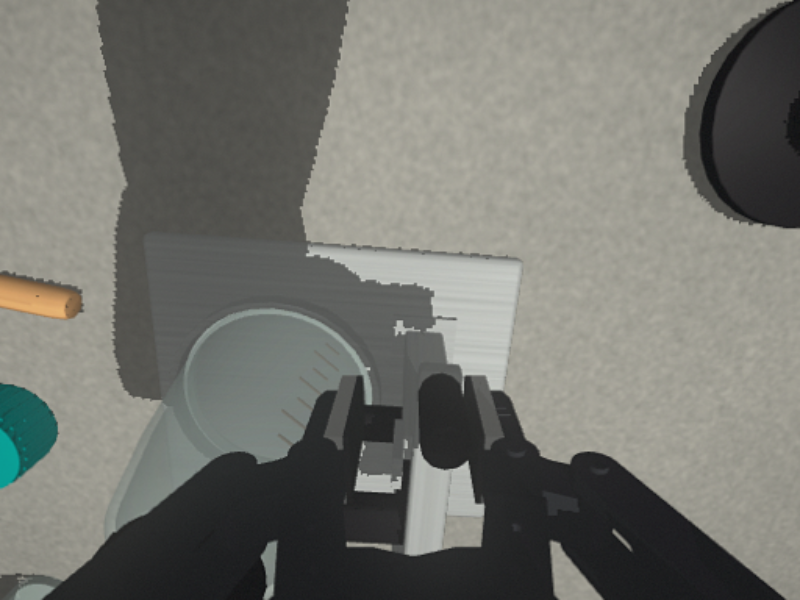

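18 N over 0.5 mm of travel means it is hard on the end stop, and the knob is at its shut position (predicted 447,448, seen ~441,450). I'll back off, rise, open, and go above the cap.

```bash
python3 -m inch '[[[0.2,0.003,0.015,0,0,0,0],[0.2,0.004,0.03,0,0,0,0],[0.2,0.004,0.03,0.02,0,0,0],[0.2,0.004,0.03,0.1,0,0,0],[0.2,0.004,0.03,0.2,0,0,0],[0.2,0.004,0.03,0.3,0,0,0],[-0.5,0.004,0.03,0.37,0,0,0],[-1,0.03,-0.02,0.37,0,0,0],[-1,0.08,-0.1,0.37,0,0,0],[-1,0.13,-0.18,0.37,0,0,0],[-1,0.18,-0.26,0.37,0,0,0],[-1,0.21,-0.312,0.37,0,0,0],[-1,0.21,-0.312,0.37,0,0,0],[-1,0.21,-0.312,0.37,0,0,0],[-1,0.21,-0.312,0.37,0,0,0]]]'; python3 - <<'E'
from h import *
s=r.get_state();c=cal("wrist");print(s["tcp_pos"],s["ee_rot"],s["opening"],s["joint_positions"].round(2),s["wrist_torque"])
a=snap("wrist","w5"); find("blade_cap_mid","wrist",c)
K=[[473.4,-2.9,174],[535.5,-107,197],[535.5,-107,188]]
print((proj("wrist",K,c)*1.5625).round(0))
cv2.imwrite("pics/w5b.png",cv2.resize(a,(800,600))[:,:,::-1])
E
```

```text
t: 7.38
tcp_pos: [534.9, -108.0, 271.7]
ee_rot: [3.142, -0.0, 3.022]
ft_force: [-1.0, 0.5, 1.2]
opening: 85.3
grasp_force: 0.0
[ 534.90747031 -108.0327464   271.71306489] [ 3.14152458e+00 -2.15983125e-04  3.02210108e+00] 85.32621345227204 [-0.44 -0.05 -0.02  1.61 -0.   -0.32] [ 0.02579229 -0.02024003  0.01948914]
wrist blade_cap_mid 0.92 [ 720. -114.   37.] [276. 286.]
wrist blade_cap_mid 0.8 [ 527. -106.  186.] [266. 196.]
wrist blade_cap_mid 0.61 [ 539. -296.   36.] [118. 182.]
wrist blade_cap_mid 0.59 [414. 174.  18.] [498.  25.]
[[622. 165.]
 [417. 331.]
 [417. 324.]]
```

View pics/w5b.png

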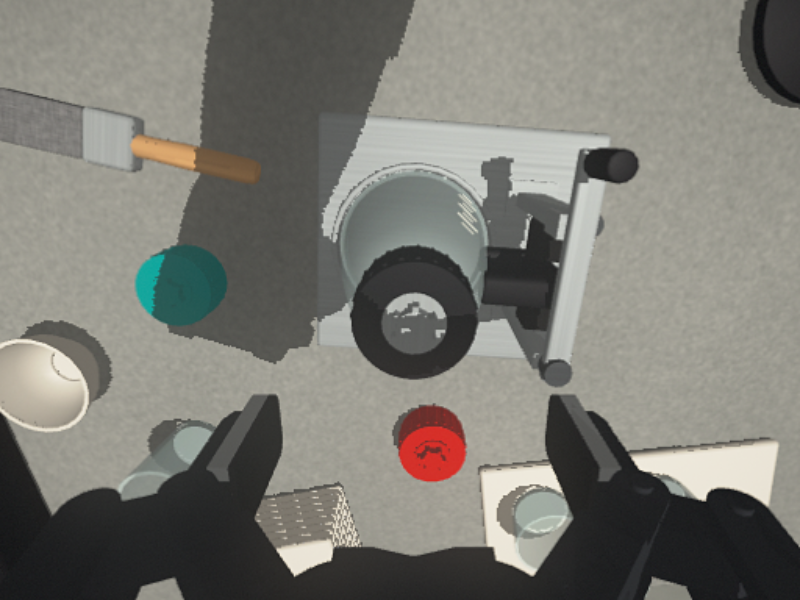

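The keeper is shut: the knob is at (621,165), matching the prediction for home (622,165), and the bar lies over the handle. The dog centre is at about (414,322) and the cap is between the fingers, so I'll refine its axis.

```bash
python3 - <<'E'
from h import *
a=cv2.imread("pics/w5.png")
print("dog",ray("wrist",(414/1.5625,322.5/1.5625),197), "captop",ray("wrist",(414.5/1.5625,320/1.5625),188))
g=cv2.cvtColor(a,cv2.COLOR_BGR2GRAY); sub=g[180:235,235:300]
m=(sub>75).astype(np.uint8); n,l,st,ce=cv2.connectedComponentsWithStats(m)
E
```

```text
dog [ 531.12085645 -107.50385819  197.        ] captop [ 533.4343729  -107.50287684  188.        ]
```

```bash
python3 -m inch '[[[-1,-0.003,0.002,-0.08,0,0,0],[-1,-0.003,0.002,-0.16,0,0,0],[-1,-0.003,0.002,-0.24,0,0,0],[-1,-0.003,0.002,-0.31,0,0,0],[-1,-0.003,0.002,-0.35,0,0,0],[-1,-0.003,0.002,-0.35,0,0,0],[-1,-0.003,0.002,-0.35,0,0,0]]]' && python3 -m inch '[[[1,0,0,0,0,0,0],[1,0,0,0,0,0,0],[1,0,0,0,0,0,0],[1,0,0,0,0,0,0],[1,0,0,0,0,0,0],[1,0,0,0,0,0,0],[1,0,0,0,0,0,0],[1,0,0,0,0,0,0]]]' 60
```

```text
t: 8.07
tcp_pos: [534.1, -107.3, 166.9]
ee_rot: [3.141, -0.0, 3.023]
ft_force: [-0.4, -0.1, 0.1]
opening: 85.5
grasp_force: 0.0
t: 8.73
tcp_pos: [535.4, -108.3, 168.7]
ee_rot: [-3.14, 0.003, 3.022]
ft_force: [-0.9, 0.4, 5.9]
opening: 60.8
grasp_force: 63.8
```

```bash
python3 -m inch '[[[1,0,0,0,0,0,0.08],[1,0,0,0,0,0,0.16],[1,0,0,0.001,0,0,0.24],[1,0,0,0.002,0,0,0.32],[1,0,0,0.003,0,0,0.4],[1,0,0,0.003,0,0,0.48],[1,0,0,0.003,0,0,0.48],[1,0,0,0.003,0,0,0.48]]]'; python3 -c "
from h import *
s=r.get_state();print(s['wrist_torque'],s['ee_rot'],s['joint_positions'].round(3))"
```

```text
t: 9.4
tcp_pos: [536.2, -108.1, 169.5]
ee_rot: [-3.14, 0.005, -3.011]
ft_force: [5.2, 1.4, 2.4]
opening: 60.8
grasp_force: 64.4
[ 0.36664776 -0.99374944 -0.95622696] [-3.14023177  0.00493354 -3.01059304] [-0.439 -0.065 -0.211  1.42   0.002 -0.57 ]
```

After 14° anticlockwise the resistance is about 1 N m, so it has come up hard and this is the wrong way. I'll turn it clockwise.

```bash
python3 -m inch '[[[1,0,0,0,0,0,-0.1],[1,0,0,0,0,0,-0.2],[1,0,0,0,0,0,-0.3],[1,0,0,0.001,0,0,-0.4],[1,0,0,0.002,0,0,-0.5],[1,0,0,0.003,0,0,-0.6],[1,0,0,0.004,0,0,-0.7],[1,0,0,0.005,0,0,-0.8],[1,0,0,0.005,0,0,-0.8],[1,0,0,0.005,0,0,-0.8]]]'; python3 -c "
from h import *
s=r.get_state();print(s['wrist_torque'],s['ee_rot'],s['joint_positions'].round(3))"
```

```text
t: 10.23
tcp_pos: [535.1, -108.3, 169.9]
ee_rot: [-3.141, 0.002, 2.856]
ft_force: [1.9, -1.9, 0.3]
opening: 60.7
grasp_force: 65.2
[-0.62441067 -0.51356725 -0.01683444] [-3.14094655e+00  2.36408707e-03  2.85596432e+00] [-0.439 -0.065 -0.21   1.423 -0.    -0.154]
```

```bash
python3 -m inch '[[[1,0,0,0.001,0,0,-0.1],[1,0,0,0.002,0,0,-0.2],[1,0,0,0.003,0,0,-0.3],[1,0,0,0.003,0,0,-0.4],[1,0,0,0.004,0,0,-0.5],[1,0,0,0.005,0,0,-0.6],[1,0,0,0.006,0,0,-0.7],[1,0,0,0.006,0,0,-0.8],[1,0,0,0.006,0,0,-0.8]]]'; python3 -c "
from h import *
s=r.get_state();print(s['wrist_torque'],s['ee_rot'],s['joint_positions'].round(3))"
```

```text
t: 10.98
tcp_pos: [534.6, -108.2, 171.2]
ee_rot: [-3.141, 0.001, 2.435]
ft_force: [0.4, -3.7, 0.2]
opening: 61.1
grasp_force: 65.2
[-0.70139221 -0.08966452 -0.03631616] [-3.14139720e+00  1.33867900e-03  2.43486485e+00] [-4.390e-01 -6.500e-02 -2.080e-01  1.427e+00 -1.000e-03  2.670e-01]
```

```bash
python3 -m inch '[[[1,0,0,0.001,0,0,-0.1],[1,0,0,0.002,0,0,-0.2],[1,0,0,0.003,0,0,-0.3],[1,0,0,0.003,0,0,-0.4],[1,0,0,0.004,0,0,-0.5],[1,0,0,0.005,0,0,-0.6],[1,0,0,0.006,0,0,-0.7],[1,0,0,0.006,0,0,-0.8],[1,0,0,0.006,0,0,-0.87],[1,0,0,0.006,0,0,-0.87],[1,0,0,0.006,0,0,-0.87]]]'; python3 -c "
from h import *
s=r.get_state();print(s['wrist_torque'],s['ee_rot'],s['joint_positions'].round(3))"; python3 -m inch '[[[1,0,0,0.004,0,0,0],[1,0,0,0.008,0,0,0],[1,0,0,0.01,0,0,0],[1,0,0,0.01,0,0,0]]]'
```

```text
t: 11.9
tcp_pos: [534.6, -108.2, 173.1]
ee_rot: [3.141, 0.001, 1.983]
ft_force: [-0.2, -4.3, 3.4]
opening: 61.1
grasp_force: 65.4
[-0.90975154 -0.14136686  0.00719891] [3.14110263e+00 1.27974686e-03 1.98303118e+00] [-0.439 -0.066 -0.205  1.43  -0.     0.719]
t: 12.23
tcp_pos: [534.1, -107.5, 175.2]
ee_rot: [-3.141, -0.001, 1.981]
ft_force: [0.8, -3.9, -3.1]
opening: 60.8
grasp_force: 65.3
```

```bash
python3 -m inch '[[[1,0,0,0.006,0,0,0],[1,0,0,0.012,0,0,0],[1,0,0,0.018,0,0,0],[1,0,0,0.024,0,0,0],[1,0,0,0.03,0,0,0],[1,0,0,0.03,0,0,0]]]'
```

```text
t: 12.73
tcp_pos: [534.7, -107.7, 185.1]
ee_rot: [3.141, 0.001, 1.98]
ft_force: [2.4, -1.2, -1.8]
opening: 61.1
grasp_force: 65.3
```

It lifts freely with only the cap's weight on the wrist, so I'll lift straight up.

```bash
python3 -m inch '[[[1,0,0,0.015,0,0,0],[1,0,0,0.035,0,0,0],[1,0,0,0.06,0,0,0],[1,0,0,0.09,0,0,0],[1,0,0,0.12,0,0,0],[1,0,0,0.15,0,0,0],[1,0,0,0.18,0,0,0],[1,0,0,0.21,0,0,0],[1,0,0,0.24,0,0,0],[1,0,0,0.265,0,0,0],[1,0,0,0.285,0,0,0],[1,0,0,0.295,0,0,0],[1,0,0,0.3,0,0,0],[1,0,0,0.3,0,0,0],[1,0,0,0.3,0,0,0],[1,0,0,0.3,0,0,0],[1,0,0,0.3,0,0,0],[1,0,0,0.3,0,0,0]]]'; python3 - <<'E'
from h import *
a=snap("scene","s9");b=snap("side","d9")
A=cv2.resize(a[120:280,190:330],(394,450),interpolation=3);B=cv2.resize(b[90:250,190:330],(394,450),interpolation=3)
cv2.imwrite("pics/E.png",np.hstack([A,B])[:,:,::-1])
find("jug","scene");find("blade_cap_mid","side");find("jug","side")
E
```

```text
t: 14.23
tcp_pos: [534.2, -107.7, 274.1]
ee_rot: [-3.141, -0.0, 1.98]
ft_force: [0.7, -0.6, -1.2]
opening: 60.6
grasp_force: 65.4
scene jug 0.78 [ 298. -481.   94.] [117. 297.]
scene jug 0.67 [ 553. -132.  105.] [252. 236.]
side blade_cap_mid 0.74 [ 529. -303.   40.] [274. 146.]
side blade_cap_mid 0.7 [526. -93. 297.] [264. 125.]
side blade_cap_mid 0.58 [ 719. -101.   39.] [211. 178.]
side blade_cap_mid 0.36 [652. 362.  73.] [191. 289.]
side jug 0.87 [530. -79. 128.] [263. 169.]
side jug 0.81 [ 262. -436.   81.] [348. 123.]
side jug 0.22 [561. 407.  70.] [220. 309.]
```

View pics/E.png

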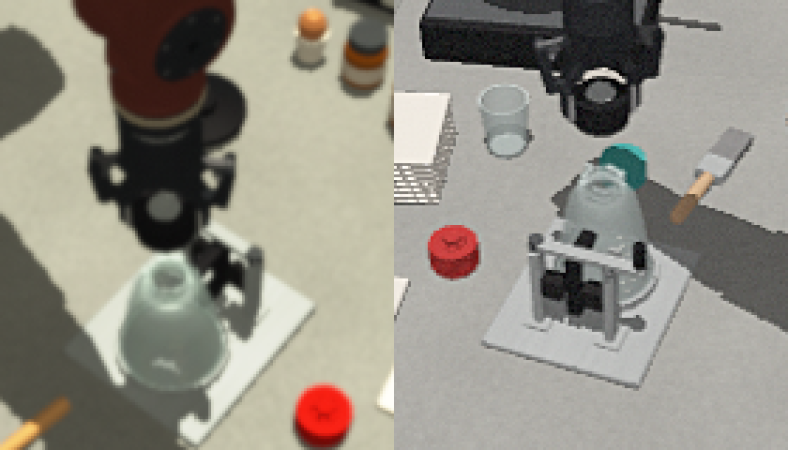

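The gripper holds the cap upright (right half, ~600,100), well above the bare neck (605,175). The jug stands in place and the keeper bar lies shut across both uprights with the knob at (640,255). All done, so I'm handing in.

```bash
python3 -c "
from bench import ticket
print(ticket.hand_in())"
```

```text
the job is handed in; nothing more can be done
None
```

The keeper is shut against its end stop, the cap had a reverse (left-hand) thread and is off, and I handed in at about 14 s with the gripper holding it upright, roughly 10 cm above its seat over the jug.

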